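Push the tube shaker's gear lever into the marked slot

ROBOT

A 7-joint arm with a two-finger parallel gripper is mounted at the origin on the work surface. World frame = base frame: x ahead of the robot, y to its left, z up, the work surface at z = 0. Lengths are in m, angles in rad, forces in N, time in s.
With the tool pointing down it reaches from about 0.375 to 0.925 m from the base axis. Payload 3.1 kg.
Tool frame: the origin (TCP) lies between the finger pads; the fingertips stand 14 mm ahead of it and the grasp point (between the pads) lies 5 mm behind it; z points along the fingers, y is the line along which they close (so a half turn about z gives the same grasp; the last joint's range is limited). The gripper opens to 85 mm and grips with 20 to 120 N. Pads are 22 mm wide; open, the fingers measure 114 mm over their backs; the gripper's body (76 mm by 85 mm) begins 54 mm behind the grasp point. The pads swing forward as they close: fully open they stand 13 mm farther back than shut.
Start: joints at [1.221, 0.383, 0.044, 1.598, -0.018, 1.161, -0.05], TCP at [0.162, -0.63, 0.245] pointing down, gripper open.
Joint ranges: [-2.61, 2.61], [-0.41, 2.15], [-1.48, 1.57], [0, 2.5], [-1.57, 4.71], [0.05, 1.97], [-2.85, 2.85]. Speed limits (rad/s): [2.79, 2.79, 3.14, 3.14, 3.14, 3.14, 3.14].

INTERFACE

Orientations are given as a rotation vector (axis times angle).
In Python, from plant import * gives the robot as it stands.
- The arm moves only by the shell command python3 -m creep 'ROWS' [OPENING] [FORCE]. ROWS is JSON, a list of rows, each a list of 2 entries, a list of its own where there are three numbers: the shift along the tool's x, y, z in mm, then the turn, a rotation vector about the tool's x, y, z in degrees. A call has 1 to 5 rows; each row shifts and turns the commanded pose from where the row before left it, along the tool's axes as they then stand; what a row does not reach is not made up. A row lasts 1/8 s, in which the tool goes at most 62.5 mm and 10.7 degrees, less where a joint would pass 70% of its speed; a pose out of reach is approached as far as the arm can. A call is refused whole if a number of a shift passes 62.5 or a number of a turn 10.7, either way. A call with a gripper value outside its range is refused whole. OPENING is the gripper's target within -1 to 1 (fully open at 1, half-way at 0, shut at -1), set as the call begins (- or left out, the last holds). The fingers move at their own pace and stop on an object; FORCE is the grip in N (left out, the last holds). Time passes only in rows, so rows that do not move let the fingers close. It gives the time, the measured TCP pose, the force, the opening and the grip force at its end, in the units of the state.
- sense(): the state, without advancing time (a new reading comes with each control period).
- capture(name): name is "side" or "top"; returns a dict with "frame" (480x640x3 uint8, red, green, blue), "fx", "fy", "cx", "cy" (pixels), "R" (3x3) and "t" (3): a world point X has camera coordinates R X + t. Camera axes: x right, y down, z forward; pixel columns grow to the right and rows downward; lengths in m; the calibration is good to about 2 mm. A picture is of the moment at which its call begins. There is no depth.
- job_done(): hands the job in; it is judged then, once.
Trained networks look in a picture, given as the dict that the camera call returned (one of the last four; its "shot" number tells which), for a name from the list of things; names that differ only in an ending like _2 or _b are one class to them, and where a whole thing is asked for, a point or a joint stands for the part that bears it (a point fixed in the world has none). Each returns a list of dicts, best first, with "score" (0 to 1); they miss things now and then, are a little off and sometimes report something else, mostly with a low value. They report only what shows in the picture. A call takes as long as a camera call.
- regions_of(picture, target): "mask" (480x640 bool, what is visible of it).
- place_of(picture, target): "xyz" ([x, y, z] in m, in world coordinates, good to about 4 mm: a listed point, or the origin of a listed thing).
The state is a dict: "t": time; "qpos": joint angles; "joint_vel": joint speeds; "joint_torque": joint torques, N m; "eef_pos": TCP position; "eef_rot": TCP orientation; "contact_force": force on the tool from outside, world axes, zero at the start; "ft_torque": the same for the moment, N m; "finger_gap": finger opening in m; "finger_force": force on a finger pad.
Only numpy, scipy, OpenCV 4.12 (cv2) and the standard library are available. Lean on these libraries where they do the work, as an engineer would, in place of code of your own. Each camera call takes 0.05 s, during which the arm holds its last target. There are 200 camera calls.

TASK

The tube shaker's gear lever is parked in the short middle slot of its gate. With the fingertips only, never pinching the lever between the fingers, push it out of the park slot, along the cross channel, and fully home to the end of the slot that has the steel bar at its end (the other three slots have a small round stud), without running it into any of those three slots. Leave everything else on the bench and on the shaker standing where it is.

Things in the scene. Friction and masses are not known exactly. Their poses are not given: they have to be found in the camera images.
- gate: Tube shaker, a white fixed machine 220 mm deep (its x). Origin on the bench under the centre of the gate; x runs along the slots, away from the park slot, y left along the cross channel, z up. Its white top, level with the aluminium gate plate (156 x 140 mm), is 130 mm above the bench and ends 110 mm front and back, 85 mm left and 140 mm right of the origin.
- cross (a point): Centre of the cross channel, on the plate's top, straight above the gate's origin. The channel runs along the gate's y at x = 0. Left and right columns at y = +30 and -30 mm each have a slot to +x and one to -x. All openings are 15 mm wide. The stem's centre can go to x = +26 or -26 mm at these slots' ends and to y = +32.5 or -32.5 mm at the channel's ends.
- park_end (a point): Where the stem's centre stands when fully in the park slot (x = -26, y = 0 mm in the gate's frame), at the plate's top height. This middle slot goes to -x only: pushed out of it to +x, the stem stops against the plate at x = +2.5 mm, in the cross channel.
- rack (a point): Centre of the top of the yellow tube rack, 75 mm wide along y, on the shaker's lower platform at the left; the caps of its tubes reach 193 mm above the bench.
- stem (a point): Point on the lever's axis where the stem (round steel, 10 mm diameter) passes through the gate plate, 97 mm above the lever's pivot. The pivot is on the gate's z axis, 30 mm above the bench.
- handle (a point): Centre of the lever's black square handle, 28 x 28 mm across and 55 mm long along the lever, its sides square to the gate's x and y. It is 152.5 mm above the pivot along the lever: with the lever upright the handle spans 25 to 80 mm above the plate.
- shift (a joint): Lever's tilt along the slots, rad: 0 in the cross channel, positive towards the gate's +x; about +0.26 or -0.26 at a slot's end. Stiff (about 3 N at the handle), stays where it is left; no spring or detent.
- select (a joint): Lever's tilt along the cross channel, rad: 0 at the middle column, positive towards the gate's +y (left); about +0.31 at the left column, -0.31 at the right. Same stiffness, stays where it is left.
- face_front: Side of the lever's handle that faces the gate's -x. Origin at the lever's pivot, not on the face. Touching it and the back face at once counts as pinching.
- face_back: Side of the handle that faces the gate's +x. Origin at the pivot.
- face_left: Side of the handle that faces the gate's +y. Origin at the pivot. Touching it and the right face at once counts as pinching.
- face_right: Side of the handle that faces the gate's -y. Origin at the pivot.
- bar_mark: The mark of the wanted slot: a dark steel bar 14 x 44 mm, 16 mm high, lying across on the gate plate just beyond the end of one of the four slots, 60 mm from the cross channel's line (gate x = +60 or -60 mm, y = +30 or -30 mm); fixed. Origin at the centre of its underside, on the plate.
- stud1: One of three dark steel round studs, 14 mm diameter, 5 mm high, fixed on the plate at the ends of the three slots that are not wanted, 60 mm from the cross channel's line. Origin at the centre of its underside.
- stud2: One of three dark steel round studs, 14 mm diameter, 5 mm high, fixed on the plate at the ends of the three slots that are not wanted, 60 mm from the cross channel's line. Origin at the centre of its underside.
- stud3: One of three dark steel round studs, 14 mm diameter, 5 mm high, fixed on the plate at the ends of the three slots that are not wanted, 60 mm from the cross channel's line. Origin at the centre of its underside.
- tube1: Loose capped tube, 34 mm diameter, 108 mm tall, upright in the shaker's yellow rack; bystander. Origin at the centre of its underside.
- tube2: Loose capped tube, 34 mm diameter, 108 mm tall, upright in the shaker's yellow rack; bystander. Origin at the centre of its underside.
- tube3: Loose capped tube, 34 mm diameter, 108 mm tall, upright in the shaker's yellow rack; bystander. Origin at the centre of its underside.
- vial: Small loose screw-cap vial, 26 mm diameter, 34 mm tall, standing on the shaker's top to the right of the gate plate; bystander. Origin at its underside.
- reagent: Loose white bottle, 72 mm diameter, 150 mm tall, on the bench; bystander. Origin at its underside.
- tip_box: Loose purple pipette tip box, 85 x 122 x 70 mm, on the bench; bystander. Origin at its underside.
- pen: Loose marker pen, 136 mm long, 14 mm thick, lying on the bench at the right, near the robot; bystander.
- wash: Loose white bottle, 64 mm diameter, 140 mm tall, on the bench at the left; bystander. Origin at its underside.

How it is judged:
On the way, in this order (a step that is already met when the one before it is completed fails the run):
1. the lever is out of the park slot, in the cross channel (x of stem in the frame of gate between -0.006 and 0.006 m), for 0.1 s.
2. the lever is home in the slot with the steel bar (horizontal distance between stem and bar_mark below 0.039 m), for 0.2 s.
At the end, for the whole second after the job is handed in: The stem, at the gate plate, is within 39 mm horizontally of the steel bar's centre (34 mm is fully home, so within about 5 mm of the slot's end), the lever is at rest, and every bystander is upright within 30 mm of where it stood (horizontal distance between stem and bar_mark below 0.039 m and velocity of joint shift between -0.05 and 0.05 rad/s and distance of each of tube1, tube2, tube3, vial, reagent, tip_box, pen, wash from where it was at the start of the episode below 0.03 m and angle between each of tube1, tube2, tube3, vial, reagent, tip_box, wash's own z axis and vertical below 0.35 rad); the robot touches nothing.
It fails at once if the lever's handle is pinched: opposite sides pressed at once ((contact force between the fingers and face_front above 1.5 N and contact force between the fingers and face_back above 1.5 N) or (contact force between the fingers and face_left above 1.5 N and contact force between the fingers and face_right above 1.5 N)).
It fails at once if the lever is run into a slot that is not wanted (stem within 45 mm of its stud) (horizontal distance between stem and stud1 below 0.045 m or horizontal distance between stem and stud2 below 0.045 m or horizontal distance between stem and stud3 below 0.045 m).
It fails at once if a bystander is moved by more than 30 mm, lifted or tipped (distance of any of tube1, tube2, tube3, vial, reagent, tip_box, pen, wash from where it was at the start of the episode above 0.03 m or angle between any of tube1, tube2, tube3, vial, reagent, tip_box, wash's own z axis and vertical above 0.35 rad).
It also fails if it takes over 58 s, if anything falls off the work surface, if the arm or the gripper's body presses on something with over 40 N, if the wrist force passes 120 N, or if a joint passes its speed limit or range.

## Working session

There is one attempt and no reset: what is moved stays moved. The work goes in short steps, Python scripts to look and compute and a shell command to move; the robot and the scene stay as the last step left them, time stands still between calls to the robot, and variables do not carry over. Pictures are saved under pics/ and viewed, at most 10 in all, crops included, and the job is handed in when it is done.

```bash
mkdir -p pics
cat > h.py <<'E'
from plant import *
import numpy as np, cv2
def snap(n,fn=None):
    p=capture(n)
    if fn: cv2.imwrite('pics/'+fn,p['frame'][:,:,::-1])
    return p
def loc(p,t):
    r=place_of(p,t); return [(np.round(d['xyz'],4).tolist(),round(d['score'],2)) for d in r[:3]]
E
python3 - <<'E'
from h import *
for c in ['top','side']:
    p=snap(c,c+'0.png')
    print(c)
    for t in ['gate','cross','park_end','stem','handle','bar_mark','stud1','rack','vial','reagent','tip_box','wash']: print(t,loc(p,t))
s=sense();print(s['t'],s['eef_pos'],s['eef_rot'],s['finger_gap'])
E
```

```text
top
gate []
cross [([0.5227, -0.0268, 0.1321], 0.66)]
park_end [([0.4996, -0.0373, 0.1287], 0.59)]
stem [([0.5163, -0.0276, 0.1219], 0.43), ([0.537, 0.5233, -0.0006], 0.34)]
handle [([0.5067, -0.0347, 0.1804], 0.48)]
bar_mark [([0.5919, -0.042, 0.1323], 0.54)]
stud1 [([0.4625, -0.0156, 0.1282], 0.6), ([0.5725, 0.0175, 0.1296], 0.5), ([0.475, -0.0728, 0.1313], 0.35)]
rack [([0.4631, 0.1807, 0.1307], 0.56)]
vial [([0.5483, -0.1361, 0.1312], 0.65)]
reagent [([0.6421, -0.4131, -0.0004], 0.98)]
tip_box [([0.5036, -0.3907, 0.0027], 0.65)]
wash [([0.5376, 0.5255, -0.002], 0.67)]
side
gate [([0.5247, -0.0276, -0.0023], 0.62), ([0.5104, 0.1939, 0.0836], 0.45)]
cross [([0.5282, -0.0269, 0.1302], 0.96)]
park_end [([0.5018, -0.031, 0.1278], 0.94)]
stem [([0.5138, -0.0329, 0.1239], 0.78)]
handle [([0.505, -0.0365, 0.1804], 0.77)]
bar_mark [([0.4635, 0.1773, 0.1314], 0.71), ([0.5898, -0.043, 0.1325], 0.4)]
stud1 []
rack [([0.4592, 0.1788, 0.1293], 0.8), ([0.6422, -0.4132, 0.0006], 0.45)]
vial [([0.5504, -0.1363, 0.1291], 0.59)]
reagent [([0.6413, -0.4134, 0.0004], 0.69)]
tip_box [([0.5058, -0.3878, -0.001], 0.91)]
wash [([0.5371, 0.5214, -0.0008], 0.75), ([0.3268, -0.3664, 0.0016], 0.69), ([0.5085, 0.1943, 0.0794], 0.39)]
1.3 [ 0.16196886 -0.62949886  0.24525221] [-3.11665641e+00 -3.94593799e-01 -3.28064969e-05] 0.08526561971720935
```

View pics/top0.png

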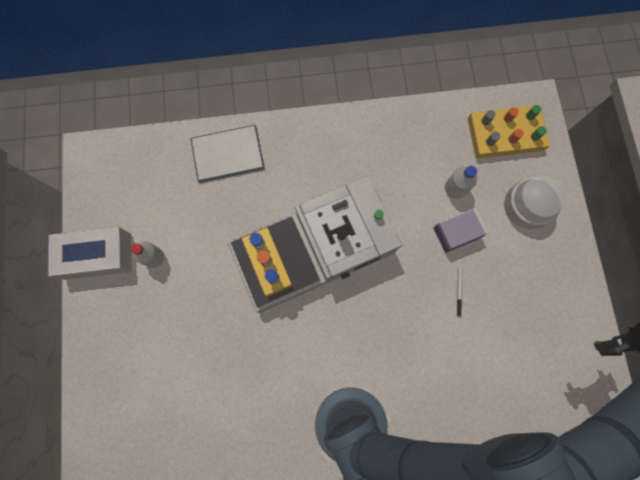

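View pics/side0.png

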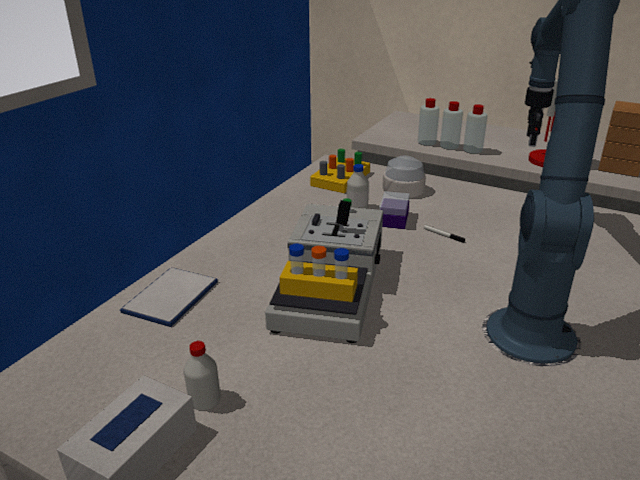

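The top view shows the gate with yaw ≈15°. The bar is at about (340,205) px, in the far-right slot (gate +x, −y), and the studs are at the other three. The handle leans towards the robot. The side view agrees, with the rack and tubes on the left. Next I'll fit the gate pose and express the targets along the tool axes.

```bash
cat >> h.py <<'E'
from scipy.spatial.transform import Rotation as Ro
import json
def gate(): return json.load(open('gate.json'))
def rep(gx=None,gy=None,z=None):
    x0,y0,th=gate(); s=sense(); R=Ro.from_rotvec(s['eef_rot']).as_matrix(); p=s['eef_pos']
    c,n=np.cos(th),np.sin(th); G=np.array([[c,n],[-n,c]])
    print('t',round(s['t'],2),'tcp gate mm',np.round(1000*(G@(p[:2]-[x0,y0])),1),'z',round(p[2]*1000,1),'F gate',np.round(G@s['contact_force'][:2],1),round(s['contact_force'][2],1),'gap',round(s['finger_gap'],4),
     'toolx yaw-gate deg',round(np.degrees(np.arctan2(R[1,0],R[0,0])-th),2),'toolz',np.round(R[:,2],3))
    if gx is not None:
        w=np.array([*(G.T@[gx/1000,gy/1000]+[x0,y0]),z/1000]); print('shift tool mm',np.round(R.T@(w-p)*1000,1))
E
python3 - <<'E'
from h import *
from scipy.optimize import least_squares
obs=[]
M={'cross':(0,0),'park_end':(-26,0),'bar_mark':(60,-30)}
studs=[(60,30),(-60,30),(-60,-30)]
for k in range(2):
  for c in ['top','side']:
    p=capture(c)
    for t,m in M.items():
        for d in place_of(p,t):
            x=np.array(d['xyz'][:2])
            g=np.array([.5255,-.027])+Ro.from_euler('z',15.5,degrees=True).as_matrix()[:2,:2]@np.array(m)/1000
            if np.hypot(*(x-g))<.012: obs.append((m,x))
    for d in place_of(p,'stud1'):
        for m in studs:
            x=np.array(d['xyz'][:2]); g=np.array([.5255,-.027])+Ro.from_euler('z',15.5,degrees=True).as_matrix()[:2,:2]@np.array(m)/1000
            if np.hypot(*(x-g))<.012: obs.append((m,x))
def f(v):
    R=Ro.from_euler('z',v[2]).as_matrix()[:2,:2]
    return np.concatenate([x-(v[:2]+R@np.array(m)/1000) for m,x in obs])*1000
r=least_squares(f,[.5255,-.027,.27],loss='soft_l1',f_scale=3,x_scale=[.01,.01,.1]);print(len(obs),r.x,np.degrees(r.x[2]),np.round(r.fun,1))
json.dump(r.x.tolist(),open('gate.json','w'))
rep(-85,0,245)
E
```

```text
19 [ 0.52584445 -0.02722021  0.28879118] 16.546515932104835 [-2.2 -0.9  2.1 -2.4  8.9  0.6  0.1  1.   0.6 -2.2  2.4  1.6 -3.9 -1.3
  3.8  1.6  0.6  2.8 -3.6 -0.1 -4.4 -0.1  2.5 -6.1  1.   3.1 -3.4 -1.6
  0.7 -2.3 -1.9  0.3  0.6  4.1  0.8  3.1 -2.8 -1.8]
t 2.3 tcp gate mm [-520.3 -473.7] z 245.3 F gate [0.6 0.2] 0.5 gap 0.0854 toolx yaw-gate deg -2.11 toolz [-0.  0. -1.]
shift tool mm [ 4.175e+02 -4.894e+02  3.000e-01]
```

```bash
python3 -m creep '[[[38,-44,0],[0,0,-2]],[[38,-44,0],[0,0,0]],[[38,-44,0],[0,0,0]],[[38,-44,0],[0,0,0]],[[38,-44,0],[0,0,0]]]' -1 30 >/dev/null
python3 -m creep '[[[38,-44,0],[0,0,0]],[[38,-44,0],[0,0,0]],[[38,-44,0],[0,0,0]],[[38,-44,0],[0,0,0]],[[0,0,0],[0,0,0]]]'
python3 -c "
from h import *
rep(-95,0,179)"
```

```text
t: 3.55
eef_pos: [0.3819, -0.1493, 0.246]
eef_rot: [3.107, 0.465, 0.003]
contact_force: [-0.2, -1.1, 0.5]
finger_gap: 0.0
finger_force: 0.0
t 3.55 tcp gate mm [-172.7  -76. ] z 246.0 F gate [-0.5 -1. ] 0.5 gap 0.0 toolx yaw-gate deg 0.47 toolz [ 0.002 -0.    -1.   ]
shift tool mm [ 78.2 -75.5  67.1]
```

```bash
python3 -m creep '[[[39,-38,0],[0,0,0]],[[39,-38,0],[0,0,0]],[[0,0,33],[0,0,0]],[[0,0,34],[0,0,0]],[[0,0,0],[0,0,0]]]'
python3 - <<'E'
from h import *
rep(-70,0,179)
p=snap('top'); f=p['frame'][170:310,220:420]; cv2.imwrite('pics/a.png',cv2.resize(f,(800,560),interpolation=cv2.INTER_CUBIC)[:,:,::-1]); print(loc(p,'handle'),loc(p,'stem'))
E
```

```text
t: 4.18
eef_pos: [0.4304, -0.0596, 0.176]
eef_rot: [-3.108, -0.447, 0.01]
contact_force: [0.2, -1.1, -0.0]
finger_gap: -0.0004
finger_force: 0.0
t 4.17 tcp gate mm [-100.7   -3.9] z 176.0 F gate [-0.2 -1.1] -0.0 gap -0.0004 toolx yaw-gate deg -0.18 toolz [-0.007  0.001 -1.   ]
shift tool mm [30.7 -4.  -3.2]
[([0.5034, -0.0404, 0.128], 0.48)] [([0.4997, -0.3906, 0.0024], 0.69), ([0.5156, -0.0286, 0.1228], 0.41)]
```

View pics/a.png

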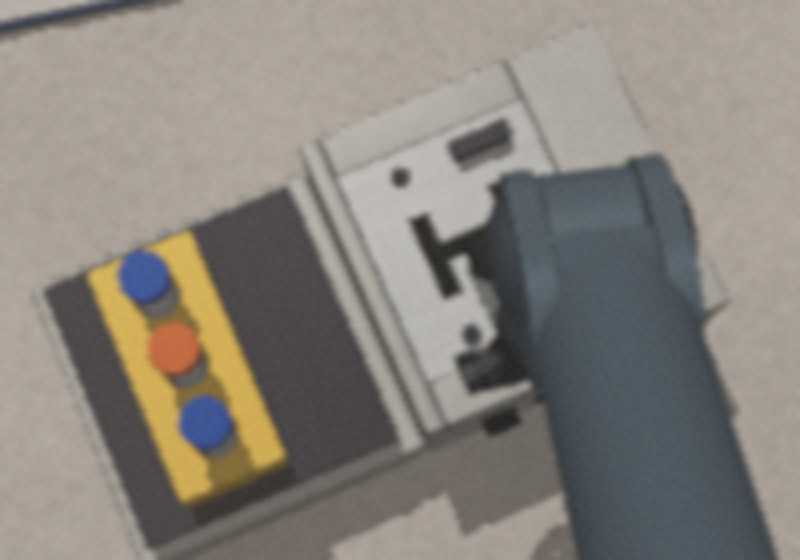

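```bash
python3 -m creep '[[[15,-4,0],[0,0,0]],[[12,0,0],[0,0,0]],[[12,0,0],[0,0,0]],[[10,0,0],[0,0,0]],[[0,0,0],[0,0,0]]]'
python3 - <<'E'
from h import *
rep(-26,0,176)
p=snap('side'); f=p['frame'][190:310,260:420]; cv2.imwrite('pics/b.png',cv2.resize(f,(800,600),interpolation=cv2.INTER_CUBIC)[:,:,::-1]); print(loc(p,'handle'),loc(p,'stem'))
E
```

```text
t: 4.95
eef_pos: [0.4791, -0.0409, 0.178]
eef_rot: [-3.109, -0.45, 0.002]
contact_force: [-0.6, 0.7, 0.2]
finger_gap: 0.0001
finger_force: 0.0
t 4.95 tcp gate mm [-48.7   0.2] z 178.0 F gate [-0.4  0.9] 0.2 gap 0.0001 toolx yaw-gate deg -0.09 toolz [-0.001  0.    -1.   ]
shift tool mm [22.7  0.1  1.9]
[([0.5059, -0.0303, 0.1822], 0.58)] [([0.5095, -0.0313, 0.1192], 0.71)]
```

View pics/b.png

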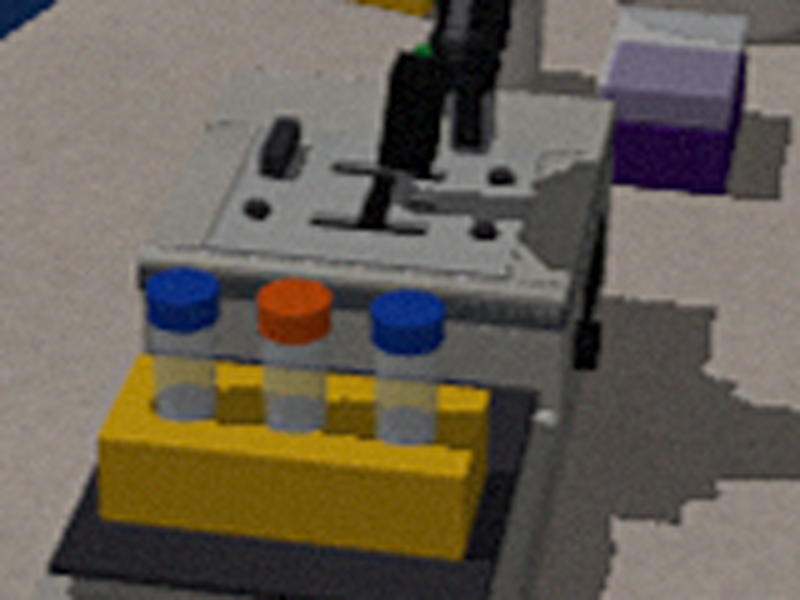

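The fingers rest against the upper front edge of the handle. The handle, at about (405,115) px, still leans slightly to the front and the stem is near gate x ≈ −16 mm. I'll keep pushing.

```bash
python3 -m creep '[[[8,0,0],[0,0,0]],[[6,0,0],[0,0,0]],[[4,0,0],[0,0,0]],[[0,0,0],[0,0,0]]]'
python3 - <<'E'
from h import *
rep(-26,0,176)
E
python3 -m creep '[[[2,0,0],[0,0,0]],[[2,0,0],[0,0,0]],[[0,0,0],[0,0,0]]]'
python3 - <<'E'
from h import *
rep(-26,0,176)
p=snap('side','full.png'); f=p['frame'][190:250,290:390]; cv2.imwrite('pics/c.png',cv2.resize(f,(800,480),interpolation=cv2.INTER_CUBIC)[:,:,::-1]); print(loc(p,'handle'),loc(p,'stem'))
E
```

```text
t: 5.6
eef_pos: [0.4966, -0.0359, 0.1782]
eef_rot: [-3.109, -0.449, -0.0]
contact_force: [-0.8, -0.7, 0.2]
finger_gap: 0.0001
finger_force: 0.0
t 5.6 tcp gate mm [-30.5  -0. ] z 178.2 F gate [-1.  -0.4] 0.2 gap 0.0001 toolx yaw-gate deg -0.1 toolz [ 0.  0. -1.]
shift tool mm [ 4.5 -0.   2.2]
t: 5.98
eef_pos: [0.5002, -0.0349, 0.1783]
eef_rot: [-3.109, -0.449, -0.0]
contact_force: [-2.3, -0.7, 0.6]
finger_gap: 0.0002
finger_force: 0.0
t 5.97 tcp gate mm [-26.8  -0. ] z 178.3 F gate [-2.4 -0.1] 0.6 gap 0.0002 toolx yaw-gate deg -0.11 toolz [ 0.  0. -1.]
shift tool mm [ 0.8 -0.   2.3]
[([0.5236, -0.0306, 0.1837], 0.79)] [([0.5219, -0.0303, 0.1244], 0.66)]
```

View pics/c.png

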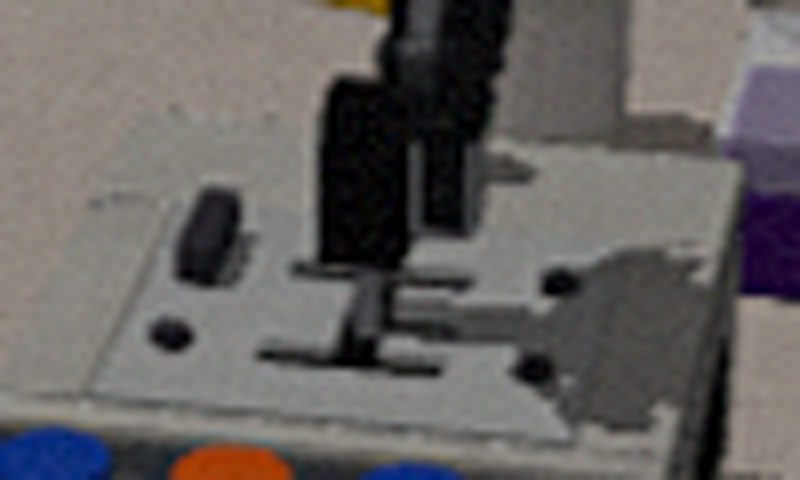

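The handle is nearly upright and the stem stands in the cross channel, at about (365,310) px. I'll push gently until it meets the wall.

```bash
for i in 1 2 3; do python3 -m creep '[[[1.5,0,0],[0,0,0]],[[0,0,0],[0,0,0]]]' >/dev/null
python3 - <<'E'
from h import *
rep()
E
done
```

```text
t 6.38 tcp gate mm [-25.3  -0.1] z 178.3 F gate [-2.1 -0.2] 1.4 gap 0.0004 toolx yaw-gate deg -0.11 toolz [ 0.  0. -1.]
t 6.62 tcp gate mm [-23.7  -0.1] z 178.3 F gate [-2.9  0.1] 1.3 gap 0.0 toolx yaw-gate deg -0.11 toolz [ 0.  0. -1.]
t 6.88 tcp gate mm [-22.8  -0.1] z 178.2 F gate [-4.8 -0.2] 1.7 gap -0.0005 toolx yaw-gate deg -0.12 toolz [-0.001 -0.    -1.   ]
```

```bash
python3 -m creep '[[[1.5,0,0],[0,0,0]],[[0,0,0],[0,0,0]]]' >/dev/null
python3 - <<'E'
from h import *
rep()
for c in ['side','top']:
    p=snap(c); print(loc(p,'handle'),loc(p,'stem'))
E
```

```text
t 7.12 tcp gate mm [-22.6  -0.1] z 177.8 F gate [-6.4 -0.1] 3.8 gap 0.0002 toolx yaw-gate deg -0.13 toolz [-0.004 -0.001 -1.   ]
[([0.5287, -0.0279, 0.182], 0.49)] [([0.5231, -0.029, 0.1238], 0.82)]
[([0.527, -0.0294, -0.0041], 0.52)] [([0.5272, -0.0308, -0.0055], 0.49)]
```

Stopped at the wall (force rising, x = +2.5 mm). Now I'll back off and go round to the left face.

```bash
python3 -m creep '[[[-20,0,0],[0,0,0]],[[-22,0,0],[0,0,0]],[[0,-30,0],[0,0,0]],[[0,-30,0],[0,0,0]],[[0,0,0],[0,0,0]]]' >/dev/null
python3 -m creep '[[[30,0,0],[0,0,0]],[[36,0,0],[0,0,0]],[[0,0,0],[0,0,0]]]'
python3 - <<'E'
from h import *
rep(2,40,178)
p=snap('side'); f=p['frame'][190:250,290:390]; cv2.imwrite('pics/d.png',cv2.resize(f,(800,480),interpolation=cv2.INTER_CUBIC)[:,:,::-1]); print(loc(p,'handle'),loc(p,'stem'))
E
```

```text
t: 8.43
eef_pos: [0.5158, 0.0316, 0.179]
eef_rot: [-3.107, -0.448, -0.008]
contact_force: [-0.0, 0.5, -0.2]
finger_gap: 0.0002
finger_force: 0.0
t 8.43 tcp gate mm [ 7.1 59.2] z 179.0 F gate [0.1 0.4] -0.2 gap 0.0002 toolx yaw-gate deg -0.13 toolz [ 0.005  0.003 -1.   ]
shift tool mm [-5.1 19.2  0.9]
[([0.4652, 0.1759, 0.1322], 0.68), ([0.5298, -0.0255, 0.1835], 0.57)] []
```

View pics/d.png

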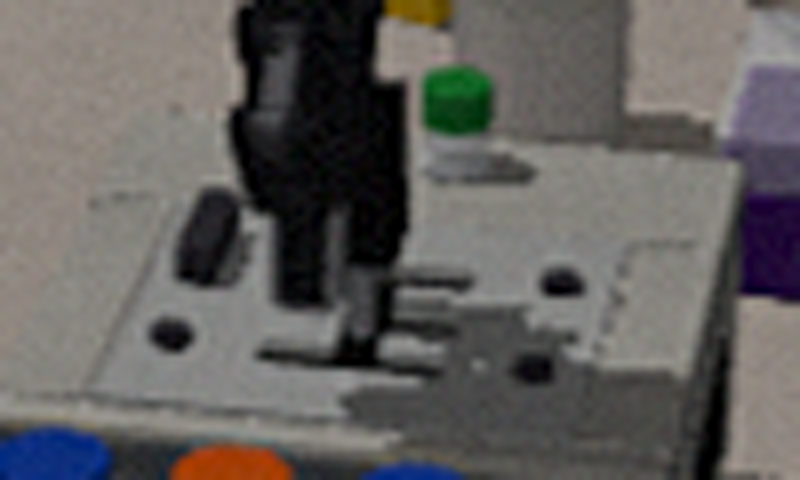

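The finger stands just left of the handle, at about (300,240) px, clear of everything else. Now I'll push to −y.

```bash
python3 -m creep '[[[-4,15,0],[0,0,0]],[[0,14,0],[0,0,0]],[[0,8,0],[0,0,0]],[[0,8,0],[0,0,0]],[[0,0,0],[0,0,0]]]'>/dev/null
python3 -c "
from h import *
rep()"
python3 -m creep '[[[0,8,0],[0,0,0]],[[0,8,0],[0,0,0]],[[0,4,0],[0,0,0]],[[0,0,0],[0,0,0]]]'>/dev/null
python3 -c "
from h import *
rep()
for c in ['side','top']:
    p=snap(c); print(loc(p,'handle'),loc(p,'stem'))"
```

```text
t 9.2 tcp gate mm [-1.  13.9] z 178.2 F gate [-0.7  1.9] 1.8 gap -0.0001 toolx yaw-gate deg -0.2 toolz [-0. -0. -1.]
t 9.7 tcp gate mm [-0.8 -5.8] z 178.3 F gate [0.1 1.8] 2.1 gap 0.0001 toolx yaw-gate deg -0.17 toolz [ 0. -0. -1.]
[([0.5394, -0.065, 0.1763], 0.44), ([0.3253, -0.3635, 0.0012], 0.16)] [([0.5105, 0.1946, 0.0844], 0.7), ([0.5335, -0.0499, 0.1196], 0.6)]
[] []
```

```bash
for i in 1; do python3 -m creep '[[[0,3,0],[0,0,0]],[[0,3,0],[0,0,0]],[[0,0,0],[0,0,0]]]' >/dev/null
python3 -c "
from h import *
rep()"; done
for i in 1 2 ; do python3 -m creep '[[[0,2,0],[0,0,0]],[[0,0,0],[0,0,0]]]' >/dev/null
python3 -c "
from h import *
rep()
p=snap('side'); print(loc(p,'handle'),loc(p,'stem'))"; done
```

```text
t 10.38 tcp gate mm [ -0.9 -11.3] z 178.2 F gate [0.5 2.4] 0.9 gap 0.0003 toolx yaw-gate deg -0.14 toolz [-0.  0. -1.]
t 10.62 tcp gate mm [ -0.9 -13.2] z 178.2 F gate [0.8 0.7] 0.8 gap 0.0005 toolx yaw-gate deg -0.13 toolz [-0.  0. -1.]
[([0.5316, -0.0558, 0.1233], 0.48), ([0.5399, -0.0685, 0.1788], 0.4), ([0.4601, 0.1725, 0.0848], 0.2)] [([0.5338, -0.0524, 0.1182], 0.63)]
t 11.03 tcp gate mm [ -0.9 -15.3] z 178.3 F gate [0.9 1.7] 1.5 gap 0.0001 toolx yaw-gate deg -0.13 toolz [ 0. -0. -1.]
[([0.5444, -0.0671, 0.1788], 0.46)] [([0.5327, -0.0539, 0.1199], 0.62)]
```

```bash
for i in 1 ; do python3 -m creep '[[[0,2,0],[0,0,0]],[[0,0,0],[0,0,0]]]' >/dev/null
python3 -c "
from h import *
rep()"; done
python3 -m creep '[[[0,2,0],[0,0,0]],[[0,0,0],[0,0,0]]]' >/dev/null
python3 -c "
from h import *
rep()
p=snap('side'); print(loc(p,'handle'),loc(p,'stem'))"
```

```text
t 11.43 tcp gate mm [ -1.  -16.9] z 178.1 F gate [0.3 1.8] 0.4 gap 0.0001 toolx yaw-gate deg -0.12 toolz [-0.     0.001 -1.   ]
t 11.68 tcp gate mm [ -1.1 -18.9] z 177.9 F gate [0.1 2.3] -0.5 gap -0.0001 toolx yaw-gate deg -0.12 toolz [-0.001  0.    -1.   ]
[([0.544, -0.0692, 0.1772], 0.51)] [([0.5351, -0.0551, 0.1174], 0.68)]
```

```bash
for i in 1 2; do python3 -m creep '[[[0,2,0],[0,0,0]],[[0,0,0],[0,0,0]]]' >/dev/null
python3 -c "
from h import *
rep()"; done
python3 -c "
from h import *
p=snap('side'); print(loc(p,'handle'),loc(p,'stem')); f=p['frame'][190:250,290:390]; cv2.imwrite('pics/e.png',cv2.resize(f,(800,480),interpolation=cv2.INTER_CUBIC)[:,:,::-1])"
```

```text
t 12.07 tcp gate mm [ -1.1 -20.6] z 178.1 F gate [0.6 4.8] -1.2 gap 0.0003 toolx yaw-gate deg -0.11 toolz [-0.001  0.001 -1.   ]
t 12.32 tcp gate mm [ -1.1 -21.1] z 178.0 F gate [0.4 7.4] -1.3 gap 0.0 toolx yaw-gate deg -0.06 toolz [-0.002  0.002 -1.   ]
[([0.5414, -0.0716, 0.1769], 0.54)] [([0.5333, -0.0557, 0.116], 0.49)]
```

View pics/e.png

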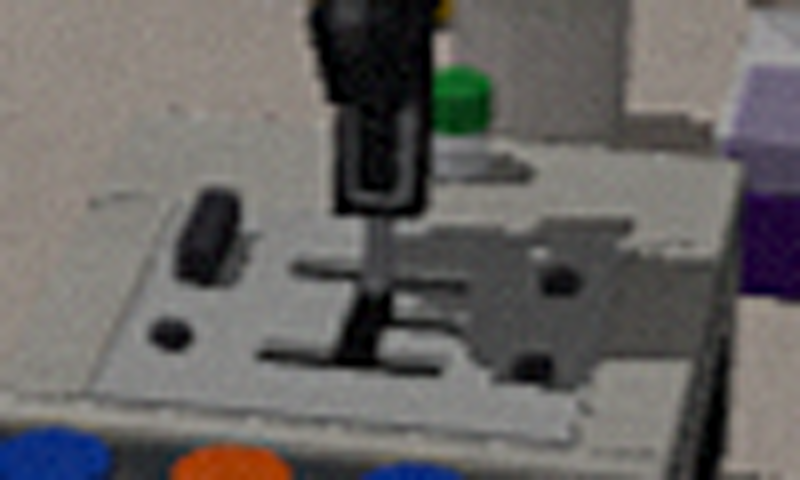

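The lever is at the right channel end: stem at about (378,275) px, inside the column and in line with the bar's slot. I'll back off left and go round to the front face.

```bash
python3 -m creep '[[[0,-30,0],[0,0,0]],[[0,-14,0],[0,0,0]],[[-30,0,0],[0,0,0]],[[-32,0,0],[0,0,0]],[[0,0,0],[0,0,0]]]'>/dev/null
python3 -m creep '[[[0,36,0],[0,0,0]],[[0,36,6],[0,0,0]],[[0,0,0],[0,0,0]]]'>/dev/null
python3 -c "
from h import *
rep(-25,-48,171)
p=snap('side'); print(loc(p,'handle'),loc(p,'stem'))"
```

```text
t 13.47 tcp gate mm [-62.7 -55.7] z 172.5 F gate [0.1 0.9] -0.5 gap -0.0002 toolx yaw-gate deg -0.49 toolz [ 0.002 -0.002 -1.   ]
shift tool mm [37.7 -8.1  1.5]
[([0.5432, -0.0751, 0.1753], 0.6), ([0.4125, 0.1624, 0.0807], 0.37)] [([0.5328, -0.058, 0.1204], 0.61)]
```

```bash
python3 -m creep '[[[15,-6,0],[0,0,0]],[[20,0,0],[0,0,0]],[[7,0,0],[0,0,0]],[[7,0,0],[0,0,0]],[[0,0,0],[0,0,0]]]'>/dev/null
python3 -c "
from h import *
rep()"
python3 -m creep '[[[6,0,0],[0,0,0]],[[5,0,0],[0,0,0]],[[4,0,0],[0,0,0]],[[0,0,0],[0,0,0]]]'>/dev/null
python3 -c "
from h import *
rep()
p=snap('side'); print(loc(p,'handle'),loc(p,'stem'))"
```

```text
t 14.25 tcp gate mm [-14.2 -44.1] z 172.0 F gate [-2.7  1.5] 0.9 gap 0.0003 toolx yaw-gate deg -0.06 toolz [-0.002  0.001 -1.   ]
t 14.75 tcp gate mm [  0.2 -44.1] z 171.7 F gate [-2.6  2.5] 1.0 gap 0.0 toolx yaw-gate deg -0.09 toolz [-0.002  0.001 -1.   ]
[([0.6426, -0.4156, -0.0017], 0.75), ([0.563, -0.064, 0.1744], 0.49)] [([0.5469, -0.0545, 0.1163], 0.55)]
```

```bash
python3 -m creep '[[[4,0,0],[0,0,0]],[[4,0,0],[0,0,0]],[[0,0,0],[0,0,0]]]'>/dev/null
python3 -c "
from h import *
rep()"
for i in 1 2 3; do python3 -m creep '[[[2,0,0],[0,0,0]],[[0,0,0],[0,0,0]]]'>/dev/null
python3 -c "
from h import *
rep()"; done
python3 -c "
from h import *
p=snap('side'); print(loc(p,'handle'),loc(p,'stem'))"
```

```text
t 15.28 tcp gate mm [  8.1 -44.8] z 171.5 F gate [-4.3  1.8] -0.4 gap -0.0002 toolx yaw-gate deg -0.12 toolz [-0.002  0.    -1.   ]
t 15.53 tcp gate mm [  9.2 -44.9] z 171.4 F gate [-5.6  2.2] 0.8 gap 0.0 toolx yaw-gate deg -0.14 toolz [-0.004 -0.    -1.   ]
t 15.78 tcp gate mm [  9.7 -44.9] z 171.2 F gate [-8.1  2.9] 2.6 gap -0.0002 toolx yaw-gate deg -0.16 toolz [-0.008 -0.001 -1.   ]
t 16.02 tcp gate mm [ 10.1 -45. ] z 171.2 F gate [-11.6   2.9] 4.7 gap -0.0002 toolx yaw-gate deg -0.18 toolz [-0.012 -0.002 -1.   ]
[([0.5724, -0.0621, 0.1733], 0.51)] []
```

At the stop, and TCP x ≈ 10 mm matches the predicted home position. I'll retreat and check.

```bash
python3 -m creep '[[[-20,0,0],[0,0,0]],[[-40,0,0],[0,0,0]],[[-40,0,-20],[0,0,0]],[[0,0,-40],[0,0,0]],[[0,0,0],[0,0,0]]]'>/dev/null
python3 -m creep '[[[-20,50,0],[0,0,0]],[[-20,50,0],[0,0,0]],[[0,50,0],[0,0,0]],[[0,0,0],[0,0,0]]]'>/dev/null
python3 - <<'E'
from h import *
rep()
x0,y0,th=gate();R=Ro.from_euler('z',-th).as_matrix()
for c in ['side','top']:
    p=snap(c)
    for t in ['handle','stem','bar_mark','cross','vial','tube1']: print(t,[((R@(np.array(d['xyz'])-[x0,y0,0])*1000).round(),round(d['score'],2)) for d in place_of(p,t)[:3]])
    if c=='side':
        f=p['frame'][190:250,290:390]; cv2.imwrite('pics/f.png',cv2.resize(f,(800,480),interpolation=cv2.INTER_CUBIC)[:,:,::-1])
E
```

```text
t 17.3 tcp gate mm [-126.  -201.2] z 232.5 F gate [0.4 0.9] -0.6 gap -0.0001 toolx yaw-gate deg -0.59 toolz [ 0.004 -0.003 -1.   ]
handle []
stem [(array([ 19., -30., 115.]), 0.82)]
bar_mark [(array([-287., -266.,   -1.]), 0.63), (array([ 54., -32., 132.]), 0.57), (array([-54., 216.,  85.]), 0.22)]
cross [(array([ -0.,  -2., 134.]), 0.78)]
vial [(array([ -10., -113.,  132.]), 0.61)]
tube1 [(array([ 49., 217.,  88.]), 0.82), (array([-54., 214.,  82.]), 0.65), (array([ -6., 212.,  85.]), 0.63)]
handle [(array([ 38., -50., 171.]), 0.75)]
stem [(array([ 25., -26., 115.]), 0.75)]
bar_mark [(array([ 60., -28., 131.]), 0.41)]
cross [(array([ -1.,  -0., 130.]), 0.6)]
vial [(array([ -10., -114.,  132.]), 0.66)]
tube1 [(array([-53., 212.,  86.]), 0.67), (array([ -3., 212.,  82.]), 0.58), (array([ 48., 212.,  84.]), 0.5)]
```

View pics/f.png

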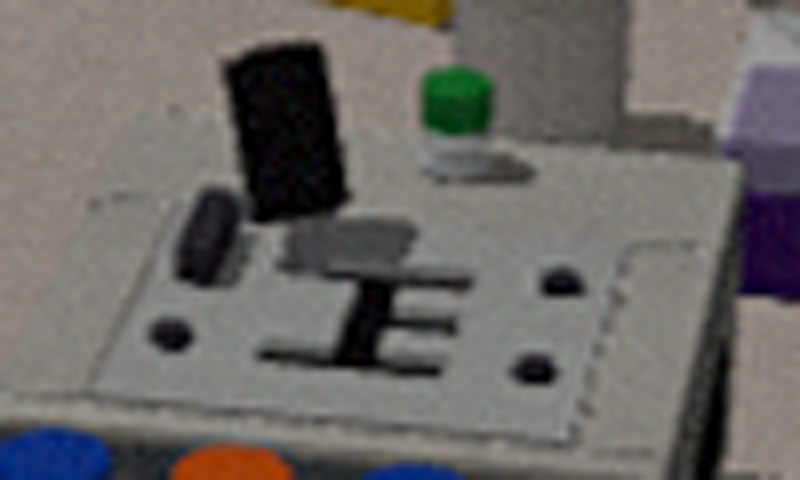

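The lever leans into the bar's slot, with the handle at about (285,130) px beside the bar. Stem to bar is about 35 mm in both views, so it is home, and the tubes and vial look undisturbed.

```bash
python3 -c "
from plant import *
print(job_done())"
```

```text
the job is handed in; nothing more can be done
None
```

I pushed the lever out of park, along the cross channel and into the steel-bar slot; both cameras put the stem about 35 mm from the bar (fully home is 34 mm). The tubes and vial had not moved, the rest of the bench was not re-measured, and I handed the job in at about 17 s but got no verdict back.

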